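Turn the masala carousel to the red-lidded jar and hold it there

ROBOT

A 6-joint arm with a two-finger parallel gripper is mounted at the origin on the work surface. World frame = base frame: x ahead of the robot, y to its left, z up, the work surface at z = 0. Lengths are in m, angles in rad, forces in N, time in s.
With the tool pointing down it reaches from about 0.325 to 0.9 m from the base axis. Payload 3.5 kg.
Tool frame: the origin (TCP) lies on the centre line of the jaws, within the pads' length; the fingertips stand 25 mm ahead of it and the grasp point (between the pads) lies 6 mm ahead of it (r.tips_ahead is the distance from the TCP to the fingertips, in m); z points along the fingers, y is the line along which they close (so a half turn about z gives the same grasp; the last joint's range is limited). The gripper opens to 85 mm and grips with 20 to 120 N. Pads are 22 mm wide; open, the fingers measure 114 mm over their backs; the gripper's body (76 mm by 85 mm) begins 54 mm behind the grasp point. The pads swing forward as they close: fully open they stand 13 mm farther back than shut.
Start: joints at [1.026, 0.276, -0.026, 1.268, 0, 1.467], TCP at [0.267, 0.565, 0.256] pointing down, gripper open.
Joint ranges: [-3.12, 3.12], [-0.85, 1.88], [-1.08, 1.24], [-1.95, 2.15], [-1.57, 1.53], [-3.14, 3.14]. Speed limits (rad/s): [2.57, 2.57, 3.14, 3.14, 3.14, 3.14].

INTERFACE

Orientations are given as a unit quaternion [w, x, y, z].
In Python, from plant import r gives the robot as it stands.
- The arm moves only by the tool play_rows, never from a script. Its argument "commands" is a list of rows, each a list of 3 entries, a list of its own where there are three numbers: the shift along the world's x, y, z in cm, then the turn, a rotation vector about the world's x, y, z in degrees, then the finger opening in cm, from 0 to 8.54. A call has 1 to 20 rows; each row shifts and turns the commanded pose from where the row before left it; what a row does not reach is not made up. A row lasts 1/10 s, in which the tool goes at most 50 mm and 8.59 degrees, less where a joint would pass 70% of its speed; a pose out of reach is approached as far as the arm can. A call is refused whole if a number of a shift passes 5 or a number of a turn 8.59, either way. A call with a gripper value outside its range is refused whole. The fingers move at their own pace and stop on an object; "squeeze" is the grip in N (left out, the last holds). Time passes only in rows, so rows that do not move let the fingers close. It gives the time, the measured TCP pose, the force, the opening and the grip force at its end, in the units of the state.
- r.observe(): the state, without advancing time (a new reading comes with each control period).
- r.snapshot(name): name is "side" or "top"; returns (picture, depth): 400x640x3 uint8, blue, green, red; 400x640 float32, m along the optical axis (not along the pixel's ray), 0 where there is no reading.
- r.calibration(name): a dict with "fx", "fy", "cx", "cy" (pixels), "origin" and "orientation" of the camera in the world. Camera axes: x right, y down, z forward; pixel columns grow to the right and rows downward; lengths in m; the calibration is good to about 2 mm. A picture is of the moment at which its call begins. calibration takes no time and is no camera call.
- r.job_done(): hands the job in; it is judged then, once.
The state is a dict: "time_s": time; "joints": joint angles; "qvel": joint speeds; "joint_efforts": joint torques, N m; "tool_pos": TCP position; "tcp_rot": TCP orientation; "contact_force": force on the tool from outside, world axes, zero at the start; "torque": the same for the moment, N m; "opening": opening from 0.0 (shut) to 1.0 (fully open); "gripper_force": force on a finger pad.
Only numpy, scipy, OpenCV 4.12 (cv2) and the standard library are available. Lean on these libraries where they do the work, as an engineer would, in place of code of your own. Each camera call takes 0.05 s, during which the arm holds its last target. There are 200 camera calls.

TASK

Grip the square wooden knob on top of the spice carousel and turn the carousel until the red-lidded jar stands in front, squarely in line behind the brass pointer of the foot, then hold the turntable still for the cook: finish while still gripping the knob, do not let go. Turn it by the knob only, letting go and regripping on the way if you need to; keep your hand off the jars, keep all four upright in their seats, and leave the other things on the plank and the half-open drawer as they are.

Things in the scene. Friction and masses are not known exactly. Their poses are not given: they have to be found in the camera images.
- foot: Fixed dark wooden foot, disc 170 mm wide, 20 mm high, on the teak plank (plank top 100 mm above the work surface). Origin: centre of its underside, on the turning axis. Its -x axis is the front: a brass arrow (pointer) on a dark tongue lies there on the plank, its tip 150 mm from the axis, past the turntable's edge. Place and yaw differ each time, up to 30 degrees from facing the robot.
- carousel: Pale turntable 230 mm wide, 12 mm thick. Origin: on the turning axis, at its underside; z up. Turns over a full turn either way; light bearing friction (0.04 N m), no detents, no spring. Four ring seats 78 mm from the axis on its -x, +y, +x, -y. A central column carries a square dark knob 34 x 34 mm, sides square to x and y, from 85 to 125 mm above the origin; jar lids end at 82 mm.
- knob (a point): Point on the turning axis inside the knob, 12 mm below the knob's flat top (28 mm above its lower end), a good height for the middle of the finger pads. Axes as the carousel's. Nothing stands above or beside the knob.
- marked_jar: The marked jar: steel, 54 mm wide, 70 mm tall, red lid with a white dot, red band. Loose, upright in one of the four seats (2 mm play), about 160 g. Origin: centre of its underside, 12 mm above the carousel's origin. It is in front when, seen from above, it lies on the line from the turning axis to the pointer's tip.
- jar_a: Plain masala jar. Same size and steel body as the marked jar (54 mm wide, 70 mm tall) but with a plain black lid and grey band; stands in another seat of the carousel. Origin: centre of its underside.
- jar_b: Plain masala jar. Same size and steel body as the marked jar (54 mm wide, 70 mm tall) but with a plain black lid and grey band; stands in another seat of the carousel. Origin: centre of its underside.
- jar_c: Plain masala jar. Same size and steel body as the marked jar (54 mm wide, 70 mm tall) but with a plain black lid and grey band; stands in another seat of the carousel. Origin: centre of its underside.
- green_jar: Bystander: green glass jar with steel cap, 72 mm wide, 120 mm tall, upright on the plank to one side of the carousel. Origin: centre of its underside. Leave alone.
- pickle_jar: Bystander: white ceramic pickle jar with its lid on, 76 mm wide, 113 mm tall, upright on the plank to the other side. Origin: centre of its underside. Leave alone.
- spoon: Bystander: steel serving spoon 220 mm long lying along the plank's width, at the left. Origin: underneath its middle. Leave alone.
- lighter: Bystander: orange plastic gas lighter with black push trigger and steel barrel, 175 mm long, 22 mm high, lying on the plank to the right of the carousel. Origin: underside, below the body near the trigger. Leave alone.
- case_drawer0_handle (a point): Bystander: knob of the half-open drawer beneath the plank at the left, on its front (which faces the robot). Leave alone.
Things that resemble listed ones, but are neither listed nor needed, are in the scene too. Leave any green or turquoise look-alike of the jar_a alone. There is more than one size of the marked_jar; the job needs the smaller.

How it is judged:
By the outcome, as a careful person would: the job done as asked, in the order asked, and still so for the second after the job is handed in, while the arm keeps its last pose, push and grip.
It also fails if it takes over 48 s, if anything falls off the work surface, if the arm or the gripper's body presses on something with over 40 N, if the wrist force passes 120 N, or if a joint passes its speed limit or range.

## Working session

There is one attempt and no reset: what is moved stays moved. The work goes in short steps, Python scripts to look and compute and a tool call to move; the robot and the scene stay as the last step left them, time stands still between calls to the robot, and variables do not carry over. Pictures are saved under pics/ and viewed, at most 10 in all, crops included, and the job is handed in when it is done.

Besides the shell and the picture viewer there is one more tool, called after ">>>" as name(argument=value, ...) on one line, values as JSON. play_rows: Moves the arm, as the interface text tells. Its arguments: {"type":"object","properties":{"commands":{"type":"array","items":{"type":"array"}},"squeeze":{"type":"number"}},"required":["commands"]}

```bash
mkdir -p pics; cat > h.py <<'E'
import numpy as np,cv2
from plant import r
from scipy.spatial.transform import Rotation as R
def snap(n,f):
    p,d=r.snapshot(n); cv2.imwrite('pics/'+f+'.png',p); np.savez('pics/'+f+'.npz',p=p,d=d); return p,d
def rot(c):
    q=c['orientation']; q=np.array(q,float)
    return q if q.shape==(3,3) else R.from_quat(np.r_[q[1:],q[0]]).as_matrix()
def onplane(n,uv,z):
    c=r.calibration(n); uv=np.atleast_2d(uv).astype(float)
    d=np.c_[(uv[:,0]-c['cx'])/c['fx'],(uv[:,1]-c['cy'])/c['fy'],np.ones(len(uv))]@rot(c).T
    o=np.array(c['origin']); return o+d*((z-o[2])/d[:,2])[:,None]
E
python3 - <<'E'
from h import *
for n in('side','top'): snap(n,n+'0'); print(r.calibration(n))
print(r.observe())
E
```

```text
{'fx': 373.8567720145351, 'fy': 373.8567720145351, 'cx': 322.2299031770618, 'cy': 199.88754810737947, 'origin': array([ 0.33429092, -0.72348515,  0.92305306]), 'orientation': array([-0.38627788,  0.91140096, -0.13429102,  0.04586507])}
{'fx': 415.1899939650176, 'fy': 415.1899939650176, 'cx': 324.7204179400449, 'cy': 197.5080545299691, 'origin': array([0.4612254 , 0.03354723, 1.29652649]), 'orientation': array([-0.0186935 ,  0.70930644, -0.70435083,  0.02061138])}
{'time_s': 0.1, 'joints': array([ 1.02559064e+00,  2.77114678e-01, -2.77379485e-02,  1.26800462e+00,
        9.63376484e-09,  1.46739266e+00]), 'qvel': array([ 0.00063821, -0.00089191,  0.00417479,  0.00017996, -0.00023274,
       -0.00047947]), 'joint_efforts': array([ 3.69661875e-04, -4.46706569e+01,  2.96129036e+01,  8.45494098e-03,
       -1.20199370e-04, -2.16398952e-07]), 'tool_pos': array([0.26690169, 0.56442318, 0.25523834]), 'tcp_rot': array([-3.28361086e-04,  2.19108712e-01,  9.75699908e-01, -9.76745160e-04]), 'contact_force': array([-0.10722768, -0.06303424, -0.92946023]), 'torque': array([ 0.00115742, -0.00025295,  0.01204536]), 'gripper_force': 0.0, 'opening': 0.9976689768393665}
```

View pics/top0.png

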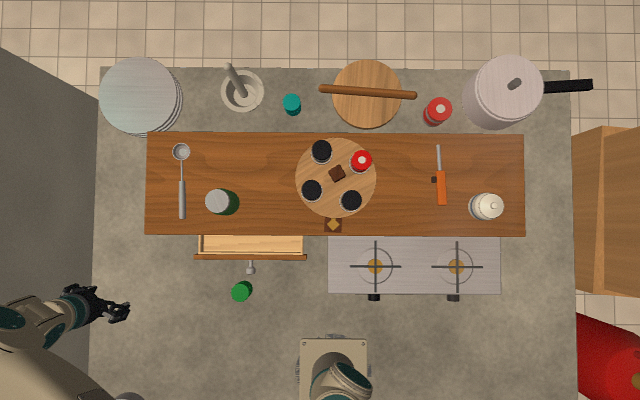

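View pics/side0.png

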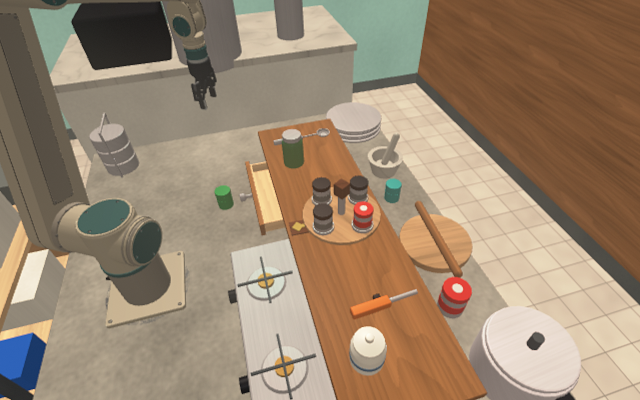

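The top view shows the carousel at about (336,178), the knob at (337,173), the red jar at (361,160) and the brass pointer at (333,225). Image up is +x and image right is -y.

```bash
python3 - <<'E'
from h import *
p=np.load('pics/top0.npz')['p']; d=np.load('pics/top0.npz')['d']
hsv=cv2.cvtColor(p,cv2.COLOR_BGR2HSV)
x0,y0,x1,y1=290,130,385,240
c=cv2.resize(p[y0:y1,x0:x1],None,fx=5.4,fy=5.4,interpolation=cv2.INTER_CUBIC); cv2.imwrite('pics/c0.png',c)
def comps(m,amin):
    n,l,s,ce=cv2.connectedComponentsWithStats(m.astype(np.uint8))
    return [(s[i,4],ce[i].round(1),s[i,:4]) for i in range(1,n) if s[i,4]>amin and x0<ce[i][0]<x1 and y0<ce[i][1]<y1]
dark=hsv[...,2]<60
red=((hsv[...,0]<6)|(hsv[...,0]>174))&(hsv[...,1]>180)&(hsv[...,2]>110)
brass=(hsv[...,0]>14)&(hsv[...,0]<30)&(hsv[...,1]>110)&(hsv[...,2]>110)
for nm,m,z in(('dark',dark,.202),('red',red,.202),('brass',brass,.102)):
    for a,ce,b in comps(m,25): print(nm,a,ce,b,onplane('top',ce,z)[0].round(4), d[int(ce[1]),int(ce[0])])
print(hsv[173,337],hsv[225,333],hsv[218:232,333].tolist())
E
```

```text
dark 321 [321.5 150.1] [312 140  20  23] [0.6482 0.0402 0.202 ] 1.1041667
dark 311 [311.2 189.6] [302 180  19  20] [0.5428 0.0667 0.202 ] 1.096218
dark 307 [351.3 199.8] [342 190  20  20] [ 0.5166 -0.0394  0.202 ] 1.0966727
red 276 [361. 160.] [351 150  21  21] [ 0.6225 -0.0648  0.202 ] 1.1019951
brass 2914 [334.8 180.3] [294 137  83  94] [0.5777 0.0018 0.102 ] 1.0585673
[ 12 184  75] [ 18 181 169] [[19, 178, 139], [19, 174, 176], [19, 184, 165], [18, 177, 173], [18, 175, 176], [18, 176, 171], [18, 174, 170], [18, 181, 169], [19, 179, 168], [18, 177, 173], [19, 179, 171], [19, 169, 181], [15, 173, 115], [11, 173, 84]]
```

View pics/c0.png

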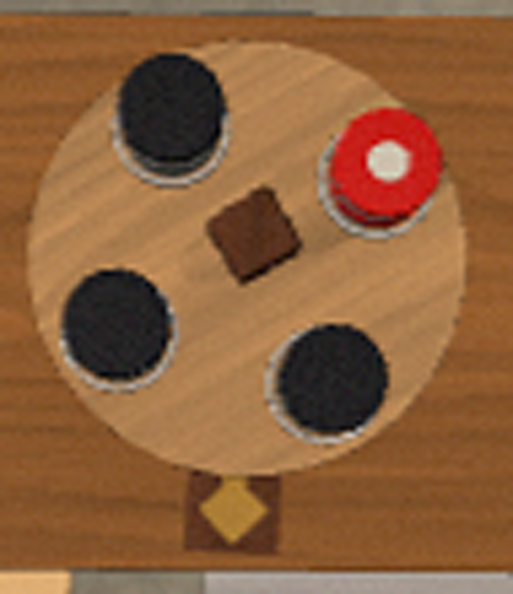

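```bash
python3 - <<'E'
from h import *
p=np.load('pics/top0.npz')['p']
P=cv2.resize(p,None,fx=4,fy=4,interpolation=cv2.INTER_CUBIC); hsv=cv2.cvtColor(P,cv2.COLOR_BGR2HSV)
def reg(m,x0,y0,x1,y1):
    k=np.zeros_like(m,np.uint8); k[y0*4:y1*4,x0*4:x1*4]=m[y0*4:y1*4,x0*4:x1*4]
    c=max(cv2.findContours(k,0,2)[0],key=cv2.contourArea); return (c[:,0]+.5)/4-.5,cv2.minAreaRect(((c+.5)/4-.5).astype(np.float32)),k
A=np.array([.5825,.0007])
def dirn(q): v=q[:,:2]-A; return np.degrees(np.arctan2(v[:,1],v[:,0])),np.hypot(*v.T)
c,rc,k=reg(hsv[...,2]<115,326,162,348,185)
b=onplane('top',cv2.boxPoints(rc),.245); e=np.diff(b[:,:2],axis=0)
print('knob',rc,onplane('top',[rc[0]],.245),np.degrees(np.arctan2(e[:,1],e[:,0])),np.hypot(*e.T))
c,rc,k=reg((hsv[...,2]>130)&(hsv[...,0]>14),325,219,343,233)
w=onplane('top',c,.103); a,d=dirn(w); i=d.argmax(); print('brass tip',w[i],a[i],d[i],'cent',dirn(onplane('top',[rc[0]],.103)),rc)
c,rc,k=reg(hsv[...,2]<105,318,220,348,236)
b=onplane('top',cv2.boxPoints(rc),.101);e=np.diff(b[:,:2],axis=0)
print('tongue',rc,dirn(onplane('top',[rc[0]],.101)),np.degrees(np.arctan2(e[:,1],e[:,0])),np.hypot(*e.T))
E
```

```text
knob ((336.67742919921875, 173.18490600585938), (14.61618423461914, 14.645533561706543), 59.4207763671875) [[0.58196702 0.00089582 0.245     ]] [ -58.88352472 -149.25245847  121.05408341] [0.03738545 0.03732223 0.03732399]
brass tip [0.43487522 0.0086679  0.103     ] 176.9105172017017 0.14783965308462443 cent (array([177.38623717]), array([0.12986255])) ((332.875, 223.625), (9.545940399169922, 9.899494171142578), 45.0)
tongue ((332.63262939453125, 225.66102600097656), (17.167625427246094, 12.688338279724121), 2.045408248901367) (array([177.2387389]), array([0.13574256])) [ -1.64775946 -91.64494896 178.2204596 ] [0.03637677 0.04936977 0.03637825]
```

>>> play_rows(commands=[[[1,-1.8,2],[0,0,0],6],[[2,-3.5,2],[0,0,3.5],6],[[2,-3.5,1.5],[0,0,3.5],6],[[2,-3.5,0],[0,0,3.5],6],[[2,-3.5,0],[0,0,3.5],6],[[2,-3.5,0],[0,0,3.5],6],[[2,-3.5,0],[0,0,3.5],6],[[2,-3.5,0],[0,0,3.5],6],[[2,-3.5,0],[0,0,3.5],6],[[2,-3.5,0],[0,0,3.5],6],[[2,-3.5,0],[0,0,3.5],6],[[2,-3.5,0],[0,0,3.5],6],[[2,-3.5,0],[0,0,3.5],6],[[2,-3.5,0],[0,0,3.5],6],[[2,-3.5,0],[0,0,3.5],6],[[2,-3.5,0],[0,0,3.5],6],[[2,-3,0],[0,0,3.5],6],[[0.5,-1.1,0],[0,0,0.5],6],[[0,0,0],[0,0,0],6],[[0,0,0],[0,0,0],6]], squeeze=40)

```text
time_s: 2.1
tool_pos: [0.6014, -0.0183, 0.3109]
tcp_rot: [-0.001, -0.269, 0.963, 0.001]
contact_force: [-0.7, 0.4, -0.3]
opening: 0.699
gripper_force: 0.0
```

```bash
cat >> h.py <<'E'
def st():
    o=r.observe(); q=o['tcp_rot']; M=R.from_quat(np.r_[q[1:],q[0]]).as_matrix()
    print('t',o['time_s'],'pos',o['tool_pos'].round(4),'yang',np.degrees(np.arctan2(M[1,1],M[0,1])).round(2),'z',M[:,2].round(3),'j',o['joints'].round(3),'F',o['contact_force'].round(1),'T',o['torque'].round(2),o['opening'],o['gripper_force'])
E
python3 -c "
from h import *
st(); snap('side','side1')"
```

```text
t 2.1 pos [ 0.6014 -0.0183  0.3109] yang 121.17 z [-0.002  0.001 -1.   ] j [-1.380e-01  2.140e-01  8.000e-03  1.366e+00  1.000e-03 -6.820e-01] F [-0.7  0.4 -0.3] T [-0.01 -0.    0.03] 0.699351880593384 0.0
```

View pics/side1.png

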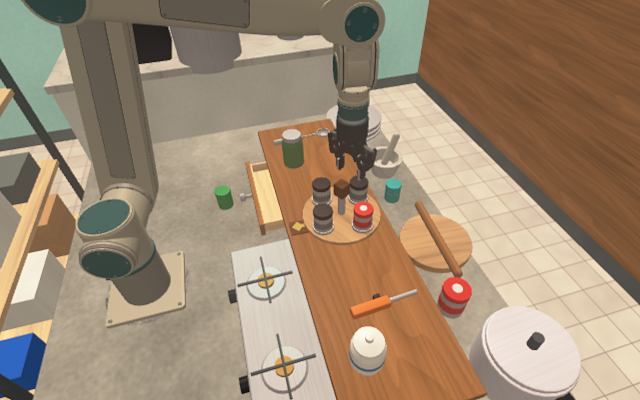

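The side view shows the gripper upright, behind and to the right of the knob at (342,187); my row sum overshot by 2 cm. I'll correct that and then descend.

>>> play_rows(commands=[[[-1,1,0],[0,0,0],6],[[-0.95,0.9,0],[0,0,0],6],[[0,0,0],[0,0,0],6],[[0,0,0],[0,0,0],6],[[0,0,0],[0,0,0],6]])

```text
time_s: 2.65
tool_pos: [0.5827, 0.0003, 0.3116]
tcp_rot: [0.0, -0.269, 0.963, -0.0]
contact_force: [-0.2, 0.1, -0.3]
opening: 0.704
gripper_force: 0.0
```

```bash
python3 -c "
from h import *
st(); d=np.load('pics/top0.npz')['d']; c=r.calibration('top'); 
for u,v in((337,173),(336,174),(330,180),(322,150)): print(c['origin'][2]-d[v,u])
p,d=snap('side','side2'); cv2.imwrite('pics/c2.png',cv2.resize(p[90:250,260:430],None,fx=3.5,fy=3.5))"
```

```text
t 2.65 pos [5.827e-01 3.000e-04 3.116e-01] yang 121.22 z [ 0.001 -0.    -1.   ] j [-0.11   0.178 -0.035  1.357 -0.    -0.655] F [-0.2  0.1 -0.3] T [-0.02  0.03  0.04] 0.7036825160984839 0.0
0.23522859280971575
0.23745840257076312
0.12468391126064349
0.19534629052547503
```

View pics/c2.png

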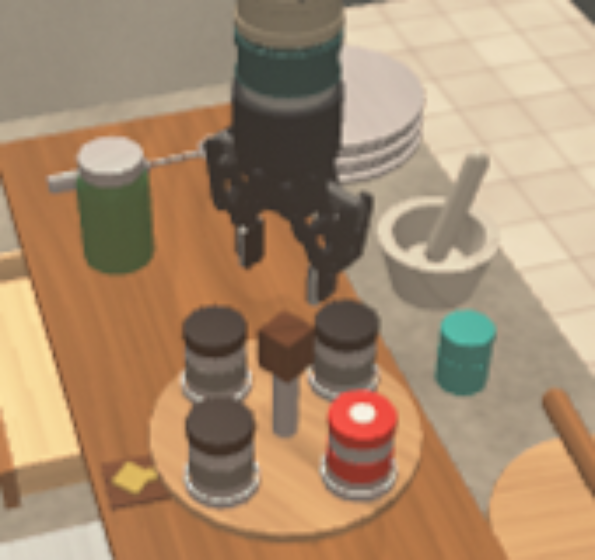

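The fingers are centred above the knob and the jars are clear. Next I descend, then close.

>>> play_rows(commands=[[[0,0,-2],[0,0,0],6],[[0,0,-2],[0,0,0],6],[[0,0,-1.5],[0,0,0],6],[[0,0,-1],[0,0,0],6],[[0,0,-0.75],[0,0,0],6],[[0,0,0],[0,0,0],6],[[0,0,0],[0,0,0],6]])

```text
time_s: 3.4
tool_pos: [0.5831, -0.0001, 0.2393]
tcp_rot: [0.0, -0.269, 0.963, -0.0]
contact_force: [0.2, 0.3, -0.5]
opening: 0.702
gripper_force: 0.0
```

>>> play_rows(commands=[[[0,0,0],[0,0,0],5],[[0,0,0],[0,0,0],4.4],[[0,0,0],[0,0,0],4],[[0,0,0],[0,0,0],3.6],[[0,0,0],[0,0,0],3],[[0,0,0],[0,0,0],2.5],[[0,0,0],[0,0,0],2.5],[[0,0,0],[0,0,0],2.5],[[0,0,0],[0,0,0],2.5],[[0,0,0],[0,0,0],2.5]], squeeze=40)

```text
time_s: 4.4
tool_pos: [0.5838, -0.0012, 0.2397]
tcp_rot: [0.001, -0.268, 0.963, -0.002]
contact_force: [3.3, -4.7, 2.0]
opening: 0.394
gripper_force: 41.9
```

```bash
python3 -c "
from h import *
st()"
```

```text
t 4.4 pos [ 0.5838 -0.0012  0.2397] yang 121.15 z [ 0.002 -0.003 -1.   ] j [-0.112  0.211 -0.145  1.211 -0.002 -0.655] F [ 3.3 -4.7  2. ] T [-0.76 -0.23  0.02] 0.3942988657752426 41.91295802593231
```

Firm grip (33.7 mm opening). I'll nudge 1.5 mm to relieve the side force, then turn clockwise partway.

>>> play_rows(commands=[[[0.08,-0.13,0],[0,0,0],2.5],[[0,0,0],[0,0,-2],2.5],[[0,0,0],[0,0,-4],2.5],[[0,0,0],[0,0,-5],2.5],[[0,0,0],[0,0,-5],2.5],[[0,0,0],[0,0,-5],2.5],[[0,0,0],[0,0,-5],2.5],[[0,0,0],[0,0,-4],2.5],[[0,0,0],[0,0,-2],2.5],[[0,0,0],[0,0,0],2.5],[[0,0,0],[0,0,0],2.5]], squeeze=50)

```text
time_s: 5.5
tool_pos: [0.5836, -0.0007, 0.2397]
tcp_rot: [0.0, 0.007, 1.0, 0.0]
contact_force: [-0.0, 1.3, 4.4]
opening: 0.39
gripper_force: 50.4
```

```bash
python3 -c "
from h import *
st()"
```

```text
t 5.5 pos [ 0.5836 -0.0007  0.2397] yang 89.25 z [ 0.001  0.001 -1.   ] j [-1.120e-01  2.120e-01 -1.440e-01  1.214e+00  1.000e-03 -9.900e-02] F [-0.   1.3  4.4] T [-0.29  0.19 -0.01] 0.39005972531540106 50.41166067123413
```

>>> play_rows(commands=[[[0,0,0],[0,0,-2],2.5],[[0,0,0],[0,0,-4],2.5],[[0,0,0],[0,0,-5],2.5],[[0,0,0],[0,0,-5],2.5],[[0,0,0],[0,0,-5],2.5],[[0,0,0],[0,0,-5],2.5],[[0,0,0],[0,0,-5],2.5],[[0,0,0],[0,0,-5],2.5],[[0,0,0],[0,0,-5],2.5],[[0,0,0],[0,0,-5],2.5],[[0,0,0],[0,0,-5],2.5],[[0,0,0],[0,0,-5],2.5],[[0,0,0],[0,0,-5],2.5],[[0,0,0],[0,0,-5],2.5],[[0,0,0],[0,0,-5],2.5],[[0,0,0],[0,0,-5],2.5],[[0,0,0],[0,0,-5],2.5],[[0,0,0],[0,0,-4],2.5],[[0,0,0],[0,0,-2],2.5],[[0,0,0],[0,0,0],2.5]])

```text
time_s: 7.5
tool_pos: [0.5846, 0.0004, 0.2398]
tcp_rot: [-0.0, 0.693, 0.721, 0.002]
contact_force: [3.7, 3.8, 3.2]
opening: 0.39
gripper_force: 50.3
```

>>> play_rows(commands=[[[0,0,0],[0,0,-3],2.5],[[0,0,0],[0,0,-2],2.5],[[0,0,0],[0,0,0],2.5],[[0,0,0],[0,0,0],2.5],[[0,0,0],[0,0,0],2.5]])

```text
time_s: 8.0
tool_pos: [0.5847, 0.0004, 0.2397]
tcp_rot: [-0.0, 0.724, 0.69, 0.002]
contact_force: [3.9, 4.4, 3.4]
opening: 0.39
gripper_force: 50.2
```

```bash
python3 -c "
from h import *
st(); p,d=snap('top','top3'); q,d=snap('side','side3')
a=cv2.resize(p[125:245,285:390],(525,600)); cv2.imwrite('pics/c3.png',a)
cv2.imwrite('pics/c3s.png',cv2.resize(q[150:270,250:410],(800,600)))"
```

```text
t 8.0 pos [5.847e-01 4.000e-04 2.397e-01] yang -2.72 z [ 0.003  0.004 -1.   ] j [-0.112  0.213 -0.143  1.212  0.004  1.506] F [3.9 4.4 3.4] T [ 0.48  0.21 -0.03] 0.3896766962696287 50.241912603378296
```

View pics/c3.png

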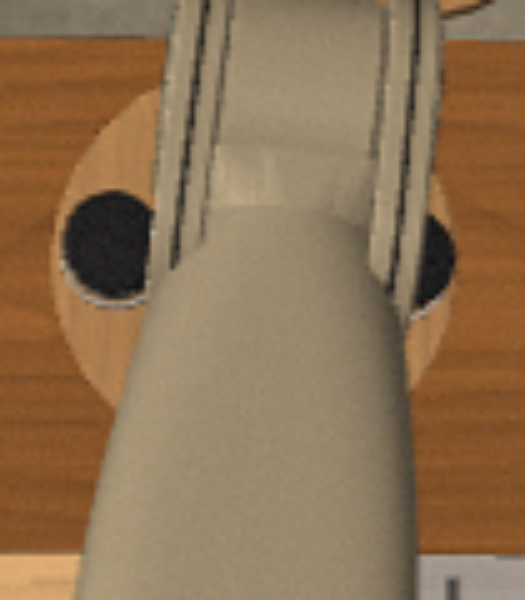

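View pics/c3s.png

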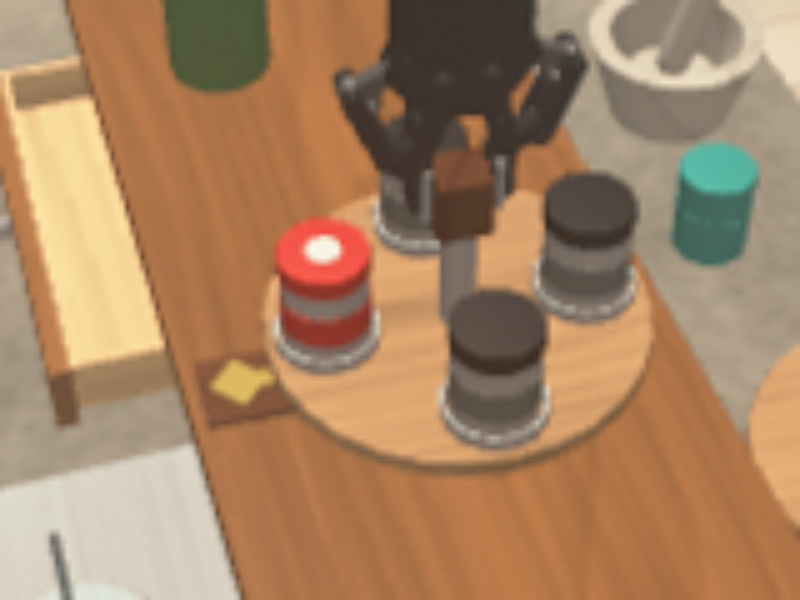

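The red jar now stands by the pointer, with its dot at side pixel (314.6,199.8). All jars are upright. I'll check the alignment numerically from the side view.

```bash
python3 - <<'E'
from h import *
def lid(f,bx):
    p=np.load(f'pics/{f}.npz')['p']; x0,y0,x1,y1=bx
    h=cv2.cvtColor(cv2.resize(p[y0:y1,x0:x1],None,fx=4,fy=4,interpolation=cv2.INTER_CUBIC),cv2.COLOR_BGR2HSV)
    def cen(m):
        n,l,s,ce=cv2.connectedComponentsWithStats(m.astype(np.uint8)); i=1+s[1:,4].argmax(); return (ce[i]+.5)/4-.5+[x0,y0], s[i,4]/16,l==i
    return h,cen
# dot
w={}
for f,bx in(('side0',(350,198,376,218)),('side3',(303,192,326,208))):
    h,cen=lid(f,bx); c,a,_=cen((h[...,1]<90)&(h[...,2]>170)); w[f]=onplane('side',[c],.203)[0]; print(f,c,a,w[f])
h,cen=lid('side3',(288,218,312,238)); c,a,m=cen((h[...,0]>19)&(h[...,0]<32)&(h[...,1]>120)&(h[...,2]>130))
ys,xs=np.nonzero(m); uv=np.c_[(xs+.5)/4-.5+288,(ys+.5)/4-.5+218]; b=onplane('side',uv,.103)[:,:2]; bc=b.mean(0)
t=b[b[:,0].argmin()]
print('brass',c,a,bc,'tip',t)
a=lambda v:np.degrees(np.arctan2(v[1],v[0]))%360
for A in([.5825,.0007],[.5846,.0004],[.5836,-.0007]):
    A=np.array(A); print(A,'jar0',a(w['side0'][:2]-A),'jar3',a(w['side3'][:2]-A),np.hypot(*(w['side3'][:2]-A)),np.hypot(*(w['side0'][:2]-A)),'pt cent',a(bc-A),'tip',a(t-A),np.hypot(*(t-A)))
E
```

```text
side0 [363.16369654 207.53691446] 30.6875 [ 0.62478536 -0.07072013  0.203     ]
side3 [314.15419321 199.44824841] 29.4375 [ 0.5068993  -0.00081504  0.203     ]
brass [297.77401747 226.01391921] 57.25 [0.4551342  0.00591552] tip [0.43824769 0.00657837]
[0.5825 0.0007] jar0 300.628289655767 jar3 181.14805708339514 0.07561587788080364 0.08299931526499588 pt cent 177.6550973015036 tip 177.66645475504671 0.14437203256408412
[5.846e-01 4.000e-04] jar0 299.4679655289039 jar3 180.89588805486125 0.07771019815001885 0.08168803924004688 pt cent 177.56055247190537 tip 177.58265375419063 0.14648266280740246
[ 0.5836 -0.0007] jar0 300.4637492577009 jar3 180.08593714420613 0.07670078491101212 0.08123455044331897 pt cent 177.05208053586597 tip 177.1333678087763 0.14553442304054343
```

```bash
python3 - <<'E'
from h import *
def pt(n,f,u,v):
    d=np.load(f'pics/{f}.npz')['d']; c=r.calibration(n); k=np.median(d[v-1:v+2,u-1:u+2])
    return (np.array(c['origin'])+rot(c)@(np.array([(u-c['cx'])/c['fx'],(v-c['cy'])/c['fy'],1])*k)).round(4)
for nm,u,v in(('redlid',361,160),('lid',321,149),('lid',311,189),('lid',351,199),('table',330,205),('table',320,172),('plank',290,220),('plank',270,170),('plank',400,180),('brass',333,225),('knob',337,173)): print('top',nm,pt('top','top0',u,v))
for nm,f,u,v in(('redlid0','side0',363,208),('redlid3','side3',314,200),('plank','side0',330,300),('table0','side0',340,228),('table3','side0',322,210),('brass','side0',298,226),('knobtop','side0',343,183)): print('side',nm,pt('side',f,u,v))
E
```

```text
top redlid [ 0.6226 -0.0649  0.2016]
top lid [0.6513 0.0416 0.2012]
top lid [0.5444 0.0672 0.2021]
top lid [ 0.5188 -0.0388  0.2   ]
top table [0.5051 0.0156 0.1312]
top table [0.598  0.0444 0.1315]
top plank [0.4623 0.1301 0.0982]
top plank [0.6066 0.1897 0.0989]
top plank [ 0.5802 -0.1872  0.0989]
top brass [0.4489 0.0064 0.108 ]
top knob [0.5827 0.     0.2428]
side redlid0 [ 0.6238 -0.0722  0.2029]
side redlid3 [ 0.5061 -0.002   0.2022]
side plank [ 0.4742 -0.2536  0.0998]
side table0 [ 0.5629 -0.0621  0.1314]
side table3 [ 0.5166 -0.0451  0.2016]
side brass [0.4552 0.0023 0.1069]
side knobtop [ 0.5889 -0.0045  0.245 ]
```

The two views agree once the side camera's offset is removed: jar at about 176.8–177.3° and pointer at about 176.8–177.4°. I'm handing in while still gripping the knob.

```bash
python3 -c "
from h import *
st(); print(r.job_done())"
```

```text
t 8.1 pos [5.847e-01 4.000e-04 2.398e-01] yang -2.72 z [ 0.003  0.004 -1.   ] j [-0.112  0.213 -0.143  1.212  0.004  1.506] F [4.2 4.2 4.2] T [ 0.47  0.22 -0.02] 0.3933199710368428 50.24131178855896
the job is handed in; nothing more can be done
None
```

I turned the carousel 124° clockwise by the knob. By my camera measurements the red-lidded jar is in line with the brass pointer to within about 1°. I handed the job in at 8.1 s with the knob still gripped; no verdict came back.

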